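# Hang the desk caddy on the rail and slide it to the tape

### The arm

A 6-joint arm with a two-finger parallel gripper is mounted at the origin on the work surface. World frame = base frame: x ahead of the robot, y to its left, z up, the work surface at z = 0. Lengths are in m, angles in rad, forces in N, time in s.
With the tool pointing down it reaches from about 0.325 to 0.9 m from the base axis. Payload 6.1 kg.
Tool frame: the origin (TCP) lies midway between the tips of the shut fingers; the grasp point (between the pads) lies 19 mm behind it; z points along the fingers, y is the direction in which the jaws open and shut (so a half turn about z gives the same grasp; the last joint's range is limited). The gripper opens to 85 mm and grips with 20 to 120 N. Pads are 22 mm wide; open, the fingers measure 114 mm over their backs; the gripper's body (76 mm by 85 mm) begins 54 mm behind the grasp point. The pads swing forward as they close: fully open they stand 13 mm farther back than shut.
Start: joints at [1.166, 0.22, 1.526, -0, 1.395, -0.126], TCP at [0.172, 0.601, 0.231] pointing down, gripper open.
Joint ranges: [-2.98, 2.98], [-0.91, 2.08], [0.09, 2.57], [-1.24, 4.39], [0.2, 2.65], [-2.68, 2.68]. Speed limits (rad/s): [2.57, 2.57, 3.01, 3.14, 3.14, 3.14].

### API

Orientations are given as a rotation vector (axis times angle).
In Python, from plant import status, grab_frame, camera_model, finish_job, boxes_of, silhouettes, place_of gives the robot as it stands.
- The arm moves only by the shell command python3 -m handwheel 'ROWS' [FORCE]. ROWS is JSON, a list of rows, each an object with "angular": the turn, a rotation vector about the world's x, y, z scaled (see below), a list of three; "linear": the shift along the world's x, y, z scaled (see below), a list of three; "grip": the closure, from 0 (fully open) to 1 (shut). In form: [{"angular": [wx, wy, wz], "linear": [x, y, z], "grip": grip}, ...]. A call has 1 to 12 rows; each row shifts and turns the commanded pose from where the row before left it; what a row does not reach is not made up. The controller multiplies each number of a shift by 0.2 m and each number of a turn by 0.5 rad. A row lasts 1/8 s, in which the tool goes at most 62.5 mm and 10.7 degrees, less where a joint would pass 70% of its speed; a pose out of reach is approached as far as the arm can. A call with a number of a shift or a turn outside -1 to 1 is refused whole. A call with a gripper value outside its range is refused whole. The fingers move at their own pace and stop on an object; FORCE is the grip in N (left out, the last holds). Time passes only in rows, so rows that do not move let the fingers close. It gives the time, the measured TCP pose, the force and the opening at its end, in the units of the state.
- status.get_obs(): the state, without advancing time (a new reading comes with each control period).
- grab_frame(name): name is "side" or "top"; returns the picture (480x640x3 uint8, red, green, blue); there is no depth.
- camera_model(name): a dict with "fx", "fy", "cx", "cy" (pixels), "world_to_cam" (4x4, takes a point from world to camera coordinates). Camera axes: x right, y down, z forward; pixel columns grow to the right and rows downward; lengths in m; the calibration is good to about 2 mm. A picture is of the moment at which its call begins. camera_model takes no time and is no camera call.
- finish_job(): hands the job in, once; it reports no verdict.
Trained networks look in the newest picture that a camera, given by its name, has taken for a name from the list of things; names that differ only in an ending like _2 or _b are one class to them, and where a whole thing is asked for, a point or a joint stands for the part that bears it (a point fixed in the world has none). Each returns a list of dicts, best first, with "score" (0 to 1); they miss things now and then, are a little off and sometimes report something else, mostly with a low value. They report only what shows in the picture. A call takes as long as a camera call.
- boxes_of(target, camera): "bbox" ([left, top, width, height] in pixels, round what is visible of it).
- silhouettes(target, camera): "region" (480x640 bool, what is visible of it) and "bbox" ([left, top, width, height] in pixels, round what is visible of it).
- place_of(target, camera): "position" ([column, row] in pixels: a listed point, or the origin of a listed thing).
The state is a dict: "time_s": time; "joints": joint angles; "joint_velocities": joint speeds; "effort": joint torques, N m; "tcp_pos": TCP position; "tool_rot": TCP orientation; "wrist_force": force on the tool from outside, world axes, zero at the start; "moment": the same for the moment, N m; "grip_width": finger opening in m.
Only numpy, scipy, OpenCV 4.12 (cv2) and the standard library are available. Lean on these libraries where they do the work, as an engineer would, in place of code of your own. Each camera call takes 0.05 s, during which the arm holds its last target. There are 200 camera calls.

### The job

Take the empty pen caddy that has a hook and hang it on the upper bar of the desk rail, cup towards the robot, first hooking it on at least 10 cm to one side of the white tape band. Then slide it along the bar, keeping it hooked, until it is centred over the tape, and let it hang there. Leave the plain pen pot, the one without a hook, where it stands.

Things in the scene. Friction and masses are not known exactly. Their poses are not given: they have to be found in the camera images.
- caddy_grip (a point): White plastic pen caddy with hook, 0.18 kg, upright; point in its top grip block (x 14, y 40, z 40 mm), 18 mm under its top, 142 mm above its underside. y runs along the slot for the bar, x to the hook's free lip. Slot open below, 28 mm wide (x -14..14), its roof 28 mm below the point; lip ends 58 mm below at x 28. Back plate at x -14 down to the bottom; cup x -64..-14, y 70 wide, 80 mm tall.
- rail_mid (a point): Middle of the upper bar of a fixed dark steel stand, on its centre line, 212 mm above the desk. Bar 16 mm round; y along it, x away from the robot, z up. Posts at y -210 and 210 mm, no higher. A thin bar 94 mm below, front faces flush, backs up the hung caddy. Hung, the caddy's point is 36 mm above this line and within 10 mm in x; its lip clears the bar from 66 mm.
- mark (a point): White paper tape band round the dark upper bar, 12 mm wide, flush, anywhere up to 120 mm left or right of the bar's middle. The point is on the bar's centre line at the middle of the band; same axes as the rail. The caddy slides over it freely.
- pot_center (a point): Plain white pen pot of the same set, without hook or grip block, holding pens: cup 50 x 70 x 80 mm with a flat back plate 120 mm tall. The point is at its middle, 40 mm above the desk. To be left alone.

How it is judged:
By the outcome, as a careful person would: the job done as asked, in the order asked, and still so for the second after the job is handed in, with the robot touching nothing.
It also fails if it takes over 45 s, if anything falls off the work surface, if the arm or the gripper's body presses on something with over 40 N, if the wrist force passes 120 N, or if a joint passes its speed limit or range.

## Working session

There is one attempt and no reset: what is moved stays moved. The work goes in short steps, Python scripts to look and compute and a shell command to move; the robot and the scene stay as the last step left them, time stands still between calls to the robot, and variables do not carry over. Pictures are saved under pics/ and viewed, about 8 in all and at most 12, crops included, and the job is handed in when it is done.

```bash
mkdir -p pics; ls; cat > h.py <<'E'
import numpy as np, cv2
from plant import *
def ray(cam,px):
    m=camera_model(cam);T=np.array(m["world_to_cam"]);R=T[:3,:3];t=T[:3,3]
    d=R.T@np.array([(px[0]-m["cx"])/m["fx"],(px[1]-m["cy"])/m["fy"],1]);return -R.T@t,d/np.linalg.norm(d)
def proj(cam,p):
    m=camera_model(cam);T=np.array(m["world_to_cam"]);q=T[:3,:3]@np.array(p)+T[:3,3]
    return np.array([m["fx"]*q[0]/q[2]+m["cx"],m["fy"]*q[1]/q[2]+m["cy"]])
def atz(cam,px,z):
    o,d=ray(cam,px);return o+d*(z-o[2])/d[2]
def tri(a,b):
    A=0;B=0
    for c,p in(("side",a),("top",b)):
        o,d=ray(c,p);P=np.eye(3)-np.outer(d,d);A=A+P;B=B+P@o
    x=np.linalg.solve(A,B);return x,[np.linalg.norm(np.cross(x-ray(c,p)[0],ray(c,p)[1])) for c,p in(("side",a),("top",b))]
def snap(c,n):
    f=grab_frame(c);cv2.imwrite(f"pics/{n}.png",f[:,:,::-1]);return f
E
python3 - <<'E'
from h import *
for c in("side","top"):
    snap(c,c+"0");print(c,ray(c,(320,240)))
    for t in("caddy_grip","rail_mid","mark","pot_center"):
        print(t,[(round(r["score"],2),np.round(r["position"],1)) for r in place_of(t,c)[:3]])
a=cv2.imread("pics/side0.png");b=cv2.imread("pics/top0.png")
o=status.get_obs();print(o["tcp_pos"],o["tool_rot"],o["time_s"],o["grip_width"])
E
```

```text
pics
side (array([ 0.19250788, -0.58326178,  0.65773174]), array([ 0.41424499,  0.68751311, -0.59642838]))
caddy_grip [(0.88, array([330. , 338.9]))]
rail_mid [(0.93, array([369.7, 198.1])), (0.23, array([212.7, 245.8]))]
mark [(0.43, array([365.7, 194.2]))]
pot_center [(0.56, array([212.9, 248.3]))]
top (array([ 0.46350921, -0.00646491,  0.96705445]), array([ 0.11006858,  0.04112119, -0.99307299]))
caddy_grip [(0.86, array([461.9, 318.3]))]
rail_mid [(0.92, array([347.8, 180.8]))]
mark [(0.47, array([341.7, 181.6]))]
pot_center [(0.93, array([201.6, 320.2]))]
[0.17199182 0.60083756 0.23124763] [-4.36565072e-01 -3.11106973e+00  1.41486449e-04] 0.5 0.08536398699940305
```

View pics/side0.png

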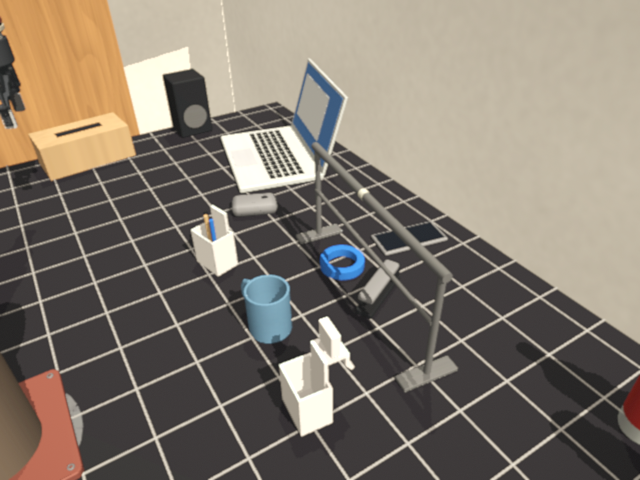

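View pics/top0.png

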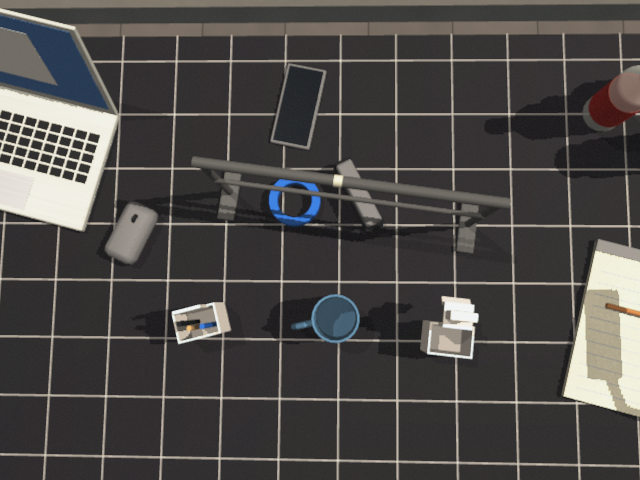

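The side view shows the caddy at about (325,340) with its lip towards the rail, the tape at (363,192), and the pot with pens at (213,248). The top view shows the tape at (339,181), the caddy block near (460,312), and a mug at (335,318). I'll zoom in on the caddy and measure.

```bash
python3 - <<'E'
from h import *
a=cv2.imread("pics/side0.png");b=cv2.imread("pics/top0.png")
A=cv2.resize(a[310:440,270:370],None,fx=4,fy=4,interpolation=2);B=cv2.resize(b[285:370,410:490],None,fx=5,fy=5,interpolation=2)
C=np.zeros((520,800,3),np.uint8);C[:520,:400]=A;C[:425,400:]=B;cv2.imwrite("pics/crop.png",C)
def cent(im,x,y,r=11):
    g=im[y-r:y+r+1,x-r:x+r+1].min(2).astype(float);m=(g>120)
    ys,xs=np.nonzero(m);return x-r+xs.mean(),y-r+ys.mean(),m.sum()
ma=cent(a,363,192,8);mb=cent(b,338,181,8);print(ma,mb)
print("mark",tri(ma[:2],mb[:2]))
print("railmid",tri((369.7,198.1),(347.8,180.8)))
print("ends",tri((316,148),(195,161)),tri((446,273),(508,203)))
print("at z",atz("top",(195,161),.212),atz("top",(508,203),.212),atz("top",mb[:2],.212),atz("side",ma[:2],.212),atz("top",(347.8,180.8),.212))
print("caddy",tri((330,338.9),(461.9,318.3)),atz("top",(461.9,318.3),.142),atz("side",(330,338.9),.142))
print("mug",atz("top",(360,320),.09),"pot",atz("top",(201.6,320.2),.04))
E
```

```text
(np.float64(363.6), np.float64(191.25), np.int64(140)) (np.float64(338.3813559322034), np.float64(179.0677966101695), np.int64(118))
mark (array([6.30966150e-01, 1.18681494e-04, 2.17879936e-01]), [np.float64(6.54551781534677e-06), np.float64(6.545517815301781e-06)])
railmid (array([ 0.63160328, -0.01376328,  0.21107562]), [np.float64(0.0017380633495903068), np.float64(0.0017380633495904078)])
ends (array([0.66005519, 0.20262107, 0.20574306]), [np.float64(0.0009131697554872661), np.float64(0.0009131697554872595)]) (array([ 0.59899226, -0.23027539,  0.21807203]), [np.float64(0.0006882535066049642), np.float64(0.0006882535066050249)])
at z [0.6576217  0.20130227 0.212     ] [ 0.59950536 -0.23165622  0.212     ] [6.32274581e-01 1.73624163e-04 2.12000000e-01] [0.6368343  0.00791564 0.212     ] [ 0.62986226 -0.01287698  0.212     ]
caddy (array([ 0.44301896, -0.18337054,  0.13905273]), [np.float64(0.002659811721817751), np.float64(0.0026598117218176905)]) [ 0.44075737 -0.1814702   0.142     ] [ 0.44402591 -0.18671873  0.142     ]
mug [ 0.43507545 -0.03409017  0.09      ] pot [0.43041628 0.22839064 0.04      ]
```

View pics/crop.png

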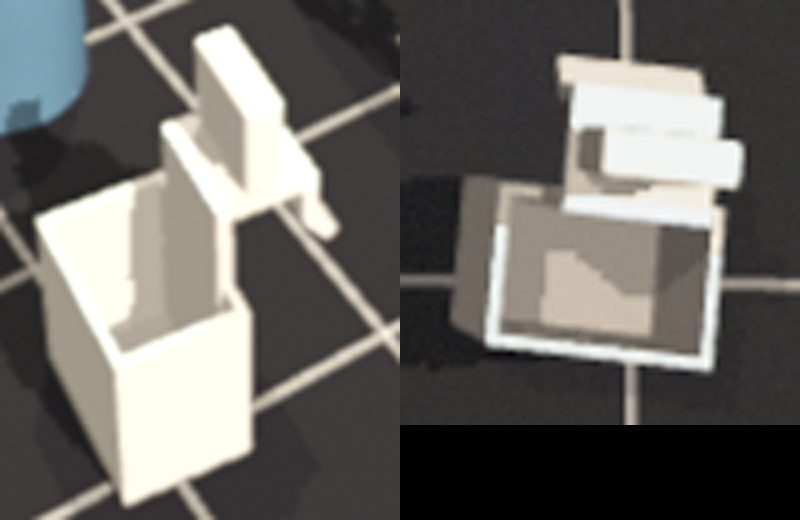

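The crop shows the grip block's top face with corners (crop pixels) at about (605,125), (745,140), (740,190) and (602,170). Its lip points up, towards the rail. Next I refine the caddy and rail yaw.

```bash
python3 - <<'E'
from h import *
f=lambda u,v:(410+(u-400)/5-.4,285+v/5-.4)
P=[atz("top",f(*c),.160) for c in[(604,124),(745,140),(740,190),(602,172)]]
print("block",np.round(P,4),np.mean(P,0))
Q=[atz("top",f(*c),.08) for c in[(488,347),(713,370)]]
d=Q[0]-Q[1];print("cup front",np.round(Q,4),"yaw",np.degrees(np.arctan2(-d[0],d[1])))
g=lambda u,v:(270+u/4-.4,310+v/4-.4)
S=[atz("side",g(*c),.160) for c in[(195,40),(228,26),(284,100),(248,112)]]
print("side block",np.round(S,4),np.mean(S,0))
# rail line: dark bar, fit columns in top image
b=cv2.imread("pics/top0.png").astype(float)
E
```

```text
block [[ 0.4538 -0.1615  0.16  ]
 [ 0.4496 -0.2015  0.16  ]
 [ 0.4354 -0.1998  0.16  ]
 [ 0.4401 -0.1607  0.16  ]] [ 0.4447062  -0.18088752  0.16      ]
cup front [[ 0.383  -0.1397  0.08  ]
 [ 0.3768 -0.2096  0.08  ]] yaw -5.096843899613785
side block [[ 0.4407 -0.1627  0.16  ]
 [ 0.4537 -0.1631  0.16  ]
 [ 0.451  -0.2018  0.16  ]
 [ 0.4382 -0.1998  0.16  ]] [ 0.44592477 -0.18184424  0.16      ]
```

```bash
python3 -m handwheel '[{"angular":[0,0,0],"linear":[0.08,-0.2,0.15],"grip":0},{"angular":[0,0,-0.3],"linear":[0.13,-0.25,0.1],"grip":0},{"angular":[0,0,-0.3],"linear":[0.15,-0.25,0],"grip":0},{"angular":[0,0,-0.3],"linear":[0.15,-0.25,0],"grip":0},{"angular":[0,0,-0.3],"linear":[0.15,-0.25,0],"grip":0},{"angular":[0,0,-0.3],"linear":[0.15,-0.25,0],"grip":0},{"angular":[0,0,-0.3],"linear":[0.12,-0.25,0],"grip":0},{"angular":[0,0,-0.3],"linear":[0.1,-0.25,0],"grip":0},{"angular":[0,0,-0.3],"linear":[0.1,-0.25,0],"grip":0},{"angular":[0,0,-0.3],"linear":[0.1,-0.25,0],"grip":0},{"angular":[0,0,-0.15],"linear":[0.05,-0.25,0],"grip":0},{"angular":[0,0,0],"linear":[0,0,0],"grip":0}]' 60
```

```text
time_s: 2.0
tcp_pos: [0.4285, 0.0579, 0.2815]
tool_rot: [2.37, 2.061, -0.0]
wrist_force: [0.1, -0.2, -0.1]
grip_width: 0.0857
```

```bash
python3 -m handwheel '[{"angular":[0,0,0.087],"linear":[0.02,-0.29,0],"grip":0},{"angular":[0,0,0],"linear":[0.02,-0.29,0],"grip":0},{"angular":[0,0,0],"linear":[0.02,-0.29,0],"grip":0},{"angular":[0,0,0],"linear":[0.0225,-0.325,-0.15],"grip":0},{"angular":[0,0,0],"linear":[0,0,-0.1],"grip":0},{"angular":[0,0,0],"linear":[0,0,0],"grip":0},{"angular":[0,0,0],"linear":[0,0,0],"grip":0}]'; python3 - <<'E'
from h import *
o=status.get_obs();print(o["tcp_pos"],o["tool_rot"])
a=snap("side","s1");b=snap("top","t1")
cv2.imwrite("pics/c1.png",np.hstack([cv2.resize(a[200:440,220:420],None,fx=2,fy=2),cv2.resize(b[200:440,360:560],None,fx=2,fy=2)])[:,:,::-1])
E
```

```text
time_s: 2.88
tcp_pos: [0.4446, -0.1688, 0.2361]
tool_rot: [2.316, 2.121, 0.001]
wrist_force: [-0.0, 1.0, 1.0]
grip_width: 0.0855
[ 0.44455221 -0.16883954  0.23609883] [2.31592641e+00 2.12138753e+00 9.25904228e-04]
```

View pics/c1.png

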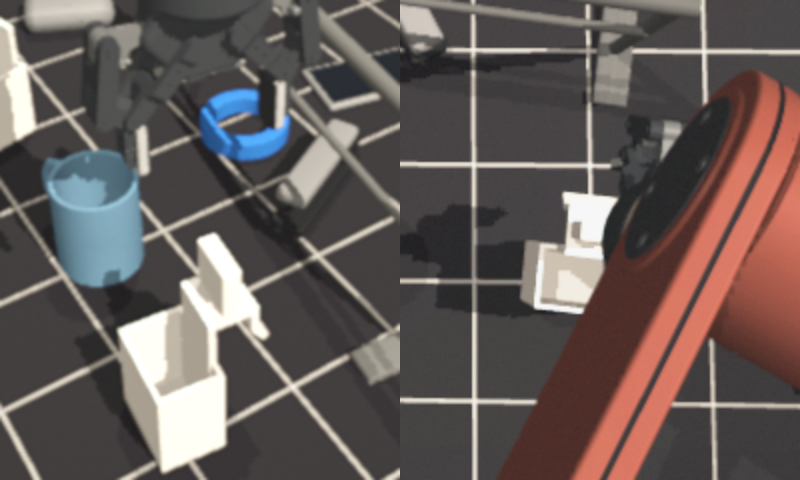

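The gripper is open above the caddy with its jaws across the block's thin side, about 12 mm short in y. I'll correct that, go down and grip.

```bash
python3 -m handwheel '[{"angular":[0,0,0],"linear":[0.002,-0.061,0],"grip":0},{"angular":[0,0,0],"linear":[0,0,-0.14],"grip":0},{"angular":[0,0,0],"linear":[0,0,-0.2],"grip":0},{"angular":[0,0,0],"linear":[0,0,-0.2],"grip":0},{"angular":[0,0,0],"linear":[0,0,0],"grip":0},{"angular":[0,0,0],"linear":[0,0,0],"grip":0.5},{"angular":[0,0,0],"linear":[0,0,0],"grip":1},{"angular":[0,0,0],"linear":[0,0,0],"grip":1},{"angular":[0,0,0],"linear":[0,0,0],"grip":1},{"angular":[0,0,0],"linear":[0,0,0],"grip":1},{"angular":[0,0,0],"linear":[0,0,0],"grip":1},{"angular":[0,0,0],"linear":[0,0,0],"grip":1}]' 60
```

```text
time_s: 4.47
tcp_pos: [0.4449, -0.1823, 0.1278]
tool_rot: [2.318, 2.119, 0.001]
wrist_force: [0.6, -0.2, 5.3]
grip_width: 0.013
```

```bash
python3 -m handwheel '[{"angular":[0,0,0],"linear":[0,0,0.1],"grip":1},{"angular":[0,0,0],"linear":[0,0,0.2],"grip":1},{"angular":[0,0,0],"linear":[0,0,0.25],"grip":1},{"angular":[0,0,0],"linear":[0,0,0.25],"grip":1},{"angular":[0,0,-0.05],"linear":[0.1,0.03,0.03],"grip":1},{"angular":[0,0,-0.05],"linear":[0.2,0.06,0],"grip":1},{"angular":[0,0,0],"linear":[0.2,0.06,0],"grip":1},{"angular":[0,0,0],"linear":[0.2,0.06,0],"grip":1},{"angular":[0,0,0],"linear":[0.145,0.025,0],"grip":1},{"angular":[0,0,0],"linear":[0,0,0],"grip":1},{"angular":[0,0,0],"linear":[0,0,0],"grip":1},{"angular":[0,0,0],"linear":[0,0,0],"grip":1}]'; python3 - <<'E'
from h import *
o=status.get_obs();print(o["tcp_pos"],o["tool_rot"])
a=snap("side","s2");b=snap("top","t2")
for c in("side","top"):
    for t in("caddy_grip","mark"): print(c,t,[(round(r["score"],2),np.round(r["position"],1)) for r in place_of(t,c)[:2]])
cv2.imwrite("pics/c2.png",np.hstack([cv2.resize(a[100:350,270:470],None,fx=2,fy=2),cv2.resize(b[50:300,350:550],None,fx=2,fy=2)])[:,:,::-1])
t=np.array(o["tcp_pos"]);print(proj("side",t+[0,0,.0142]),proj("top",t+[0,0,.0142]))
E
```

```text
time_s: 5.98
tcp_pos: [0.6124, -0.1352, 0.2929]
tool_rot: [-2.371, -2.06, 0.001]
wrist_force: [-0.3, -0.8, -1.7]
grip_width: 0.0129
[ 0.61241371 -0.13521597  0.29294478] [-2.37104573e+00 -2.06001885e+00  7.90552427e-04]
side caddy_grip []
side mark [(0.39, array([365.3, 194.3]))]
top caddy_grip []
top mark [(0.39, array([338.5, 182.2]))]
[412.84054526 181.92256897] [450.23918216 178.15630363]
```

View pics/c2.png

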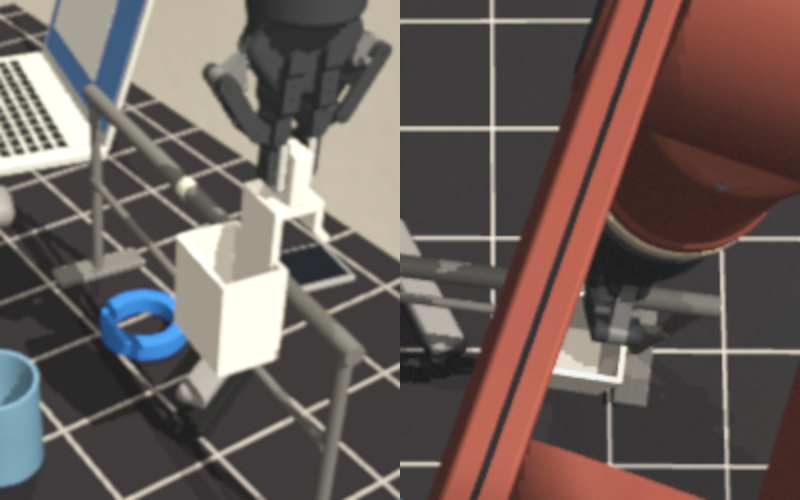

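The caddy is level in the gripper with the back plate in front of the bar and the lip beyond it. The tape is visible to its left, at crop (187,185). Before lowering I check the bar line with an edge fit.

```bash
python3 - <<'E'
from h import *
for cam,ang in(("top",0),("side",0)):
    g=cv2.GaussianBlur(cv2.imread(f"pics/{cam}0.png",0),(3,3),0).astype(float)
    out=[]
    for s in np.linspace(-.19,.17,37):
        if abs(s)<.02: continue
        p=np.array([.631+.137*(s+.01),s,.212]); q=proj(cam,p); t=proj(cam,p+[.00137,.01,0])-q
        n=np.array([-t[1],t[0]])/np.linalg.norm(t)
        k=np.arange(-10,10.1,.25); xy=(q+k[:,None]*n).astype(np.float32)
        v=cv2.remap(g.astype(np.float32),xy[:,:1],xy[:,1:],1).ravel()
        d=np.gradient(v); i,j=np.argmax(d),np.argmin(d)
        w=abs(k[i]-k[j])
        if 5<w<14: out.append((s,(k[i]+k[j])/2,w))
    out=np.array(out);m=np.median(out,0)
    sc=np.linalg.norm(proj(cam,[.63,.01,.212])-proj(cam,[.63,0,.212]))/.01
    scx=np.linalg.norm(proj(cam,[.64,0,.212])-proj(cam,[.63,0,.212]))/.01
    print(cam,len(out),m,"px/m",sc,scx,"n",n);print(np.round(out[::3],2).tolist())
E
```

```text
top 18 [-0.065 -0.75   9.875] px/m 721.891544723807 708.6974823595131 n [ 0.13554318 -0.99077144]
[[-0.17, 0.0, 9.0], [-0.13, -0.75, 10.0], [-0.1, -0.75, 10.0], [-0.06, -0.5, 9.5], [0.1, -1.25, 10.0], [0.13, -1.38, 10.25]]
side 21 [0.03  1.125 6.75 ] px/m 432.47304161289406 512.9361946907617 n [ 0.70851677 -0.70569397]
[[-0.19, 1.5, 8.5], [-0.14, 1.38, 7.75], [-0.11, 1.0, 7.5], [-0.03, -6.12, 6.75], [0.05, 1.12, 6.75], [0.08, 7.12, 5.75], [0.14, 0.62, 11.25]]
```

```bash
python3 -m handwheel '[{"angular":[0,0,0.01],"linear":[0.002,0,-0.1],"grip":1},{"angular":[0,0,0],"linear":[0,0,-0.1],"grip":1},{"angular":[0,0,0],"linear":[0,0,-0.05],"grip":1},{"angular":[0,0,0],"linear":[0,0,0],"grip":1},{"angular":[0,0,0],"linear":[0,0,0],"grip":1}]'; python3 -m handwheel '[{"angular":[0,0,0],"linear":[0,0,-0.02],"grip":1},{"angular":[0,0,0],"linear":[0,0,-0.015],"grip":1},{"angular":[0,0,0],"linear":[0,0,0],"grip":1},{"angular":[0,0,0],"linear":[0,0,0],"grip":1}]'
```

```text
time_s: 6.9
tcp_pos: [0.6141, -0.1351, 0.2437]
tool_rot: [2.365, 2.067, 0.001]
wrist_force: [0.4, 0.0, -1.9]
grip_width: 0.0131
time_s: 7.4
tcp_pos: [0.6137, -0.135, 0.2363]
tool_rot: [2.366, 2.067, 0.0]
wrist_force: [-0.4, -0.6, -1.8]
grip_width: 0.013
```

```bash
python3 -m handwheel '[{"angular":[0,0,0],"linear":[0,0,-0.01],"grip":1},{"angular":[0,0,0],"linear":[0,0,0],"grip":1},{"angular":[0,0,0],"linear":[0,0,0],"grip":1}]';python3 -m handwheel '[{"angular":[0,0,0],"linear":[0,0,-0.01],"grip":1},{"angular":[0,0,0],"linear":[0,0,0],"grip":1},{"angular":[0,0,0],"linear":[0,0,0],"grip":1}]'
```

```text
time_s: 7.78
tcp_pos: [0.6137, -0.135, 0.2341]
tool_rot: [-2.366, -2.067, 0.0]
wrist_force: [-0.3, 0.6, -2.4]
grip_width: 0.0132
time_s: 8.15
tcp_pos: [0.614, -0.135, 0.2337]
tool_rot: [2.365, 2.067, 0.001]
wrist_force: [-2.9, 0.6, 6.0]
grip_width: 0.0127
```

Contact with the bar came at the expected height. I'll lighten it slightly and slide along the bar towards the tape.

```bash
python3 -m handwheel '[{"angular":[0,0,0],"linear":[0,0,0.005],"grip":1},{"angular":[0,0,0],"linear":[0.007,0.05,0],"grip":1},{"angular":[0,0,0],"linear":[0.0133,0.1,0],"grip":1},{"angular":[0,0,0],"linear":[0.0133,0.1,0],"grip":1},{"angular":[0,0,0],"linear":[0.0133,0.1,0],"grip":1},{"angular":[0,0,0],"linear":[0.0133,0.1,0],"grip":1},{"angular":[0,0,0],"linear":[0.0133,0.1,0],"grip":1},{"angular":[0,0,0],"linear":[0.007,0.05,0],"grip":1},{"angular":[0,0,0],"linear":[0,0,0],"grip":1},{"angular":[0,0,0],"linear":[0,0,0],"grip":1}]'; python3 - <<'E'
from h import *
o=status.get_obs();print(o["tcp_pos"],o["wrist_force"])
a=snap("side","s3");b=snap("top","t3")
cv2.imwrite("pics/c3.png",np.hstack([cv2.resize(a[100:300,290:430],None,fx=2.8,fy=2.8),cv2.resize(b[100:300,270:410],None,fx=2.8,fy=2.8)])[:,:,::-1])
E
```

```text
time_s: 9.4
tcp_pos: [0.6303, -0.012, 0.2337]
tool_rot: [-2.363, -2.069, -0.004]
wrist_force: [-0.1, 1.0, 5.8]
grip_width: 0.0132
[ 0.63025729 -0.01198171  0.23372765] [-0.08260939  1.04861645  5.82903001]
```

View pics/c3.png

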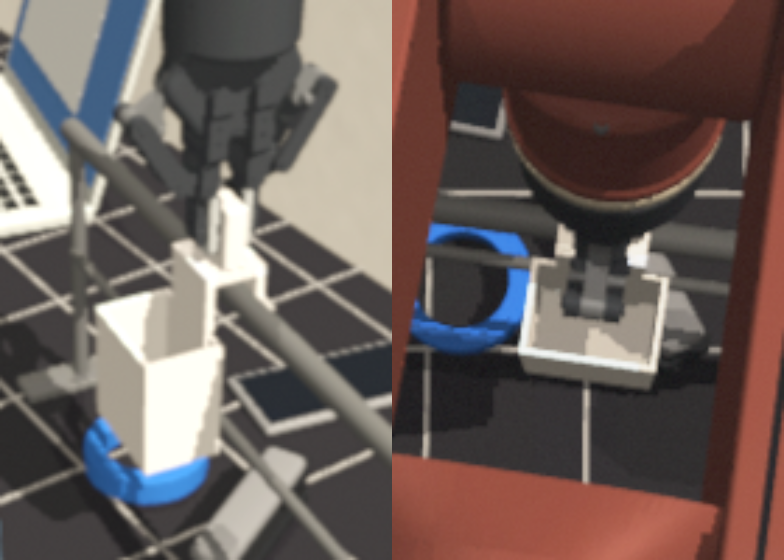

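The caddy is still hooked, with the cup in front and the tape nearly hidden beneath it. In the top crop the cup's front rim corners are at (520,350) and (655,375). I'll measure what remains.

```bash
python3 - <<'E'
from h import *
f=lambda u,v:(270+(u-392)/2.8-.3,100+v/2.8-.3)
L,R=[atz("top",f(*c),.188) for c in[(520,351),(656,376)]]
e=np.array([.132,.991]);m=np.array([.631,.0001])
print(L,R,np.linalg.norm(L-R)); c=(L+R)[:2]/2
print("caddy along bar rel mark (rim)",(c-m)@e,"tcp",(np.array(status.get_obs()["tcp_pos"])[:2]-m)@e)
r=silhouettes("caddy_grip","top");print([(x["score"],x["bbox"]) for x in r[:2]])
# tape extents along bar in both first pictures
for cam,z in(("top",.2185),("side",.216)):
    g=cv2.imread(f"pics/{cam}0.png").min(2).astype(np.float32)
    ss=np.arange(-.02,.0201,.0005);best=[]
    for s in ss:
        vals=[]
        for off in(-.003,0,.003):
            q=proj(cam,[m[0]+e[0]*s+off,m[1]+e[1]*s,z]);vals.append(cv2.getRectSubPix(g,(1,1),(float(q[0]),float(q[1])))[0,0])
        best.append(np.mean(vals))
    best=np.array(best);h=(best.max()+np.median(best[:10]))/2;k=ss[best>h];print(cam,k.min(),k.max(),k.mean())
E
```

```text
[0.57115253 0.03252216 0.188     ] [ 0.55875942 -0.03630451  0.188     ] 0.0699335405226238
caddy along bar rel mark (rim) -0.010691065772818443 tcp -0.012055838487855842
[(0.66, [317.0, 182.5, 53.1, 57.8])]
top -0.004999999999999987 0.0070000000000000236 0.0010000000000000182
side -0.002499999999999985 0.011500000000000028 0.004500000000000021
```

```bash
python3 - <<'E'
from h import *
e=np.array([.132,.991,0]);n=np.array([.991,-.132,0]);m=np.array([.631,.0001,.212]);th=np.linspace(0,2*np.pi,40)
for cam,ctr in(("top",(338,180)),("side",(363,191))):
    g=cv2.imread(f"pics/{cam}0.png").min(2)[ctr[1]-20:ctr[1]+20,ctr[0]-20:ctr[0]+20]
    G=cv2.resize(g,None,fx=8,fy=8,interpolation=cv2.INTER_LINEAR);B=(G>115)
    n_,lab=cv2.connectedComponents(B.astype(np.uint8));B=lab==lab[160,160] if lab[160,160] else B
    best=[]
    for s in np.arange(-.006,.0101,.0005):
      for dx in np.arange(-.004,.0041,.001):
        P=[m+e*(s+w)+n*(dx+.008*np.cos(t))+[0,0,.008*np.sin(t)] for w in(-.006,.006) for t in th]
        q=np.array([proj(cam,p) for p in P]);q=((q-np.array(ctr)+20+.5)*8).astype(np.int32)
        M=np.zeros((320,320),np.uint8);cv2.fillConvexPoly(M,cv2.convexHull(q),1);M=M>0
        best.append(((M&B).sum()/(M|B).sum(),s,dx))
    best.sort(reverse=True);print(cam,B.sum()/64,best[:3])
E
```

```text
Traceback (most recent call last):
  File "h.py", line 7, in proj
    m=camera_model(cam);T=np.array(m["world_to_cam"]);q=T[:3,:3]@np.array(p)+T[:3,3]
ValueError: time passes only in moves, steps and waits
```

```bash
sed -i 's/^from plant import \*/from plant import *\nimport functools\ncamera_model=functools.lru_cache(None)(camera_model)/' h.py; python3 - <<'E'
from h import *
e=np.array([.132,.991,0]);n=np.array([.991,-.132,0]);m=np.array([.631,.0001,.212]);th=np.linspace(0,2*np.pi,40)
for cam,ctr in(("top",(338,180)),("side",(363,191))):
    g=cv2.imread(f"pics/{cam}0.png").min(2)[ctr[1]-20:ctr[1]+20,ctr[0]-20:ctr[0]+20]
    G=cv2.resize(g,None,fx=8,fy=8,interpolation=cv2.INTER_LINEAR);B=(G>115)
    n_,lab=cv2.connectedComponents(B.astype(np.uint8));B=lab==lab[160,160] if lab[160,160] else B
    best=[]
    for s in np.arange(-.006,.0101,.0005):
      for dx in np.arange(-.004,.0041,.001):
        P=[m+e*(s+w)+n*(dx+.008*np.cos(t))+[0,0,.008*np.sin(t)] for w in(-.006,.006) for t in th]
        q=np.array([proj(cam,p) for p in P]);q=((q-np.array(ctr)+20+.5)*8).astype(np.int32)
        M=np.zeros((320,320),np.uint8);cv2.fillConvexPoly(M,cv2.convexHull(q),1);M=M>0
        best.append(((M&B).sum()/(M|B).sum(),s,dx))
    best.sort(reverse=True);print(cam,B.sum()/64,best[:3])
E
```

```text
top 340.03125 [(np.float64(0.29232296791081824), np.float64(0.001000000000000006), np.float64(0.0)), (np.float64(0.29059019793498353), np.float64(0.0005000000000000056), np.float64(0.0)), (np.float64(0.2905173967910582), np.float64(0.0015000000000000065), np.float64(0.0))]
side 379.640625 [(np.float64(0.2254302943173196), np.float64(0.007000000000000011), np.float64(0.003)), (np.float64(0.2253700969634093), np.float64(0.0060000000000000105), np.float64(0.003)), (np.float64(0.2253273714468221), np.float64(0.006500000000000011), np.float64(0.003))]
```

```bash
python3 - <<'E'
from h import *
e=np.array([.132,.991,0]);n=np.array([.991,-.132,0]);m=np.array([.631,.0001,.212]);th=np.linspace(0,2*np.pi,40)
for cam,ctr in(("top",(338,180)),("side",(363,191))):
    g=cv2.imread(f"pics/{cam}0.png").min(2)[ctr[1]-20:ctr[1]+20,ctr[0]-20:ctr[0]+20]
    print(g[6:34:2,8:34:2] if 0 else g.max())
    G=cv2.resize(g,None,fx=8,fy=8,interpolation=cv2.INTER_LINEAR)
    for T in(150,170,190):
        _,lab,st,ct=cv2.connectedComponentsWithStats((G>T).astype(np.uint8))
        i=min((k for k in range(1,len(st)) if st[k][4]>1000),key=lambda k:np.hypot(*(ct[k]-160)));B=lab==i
        best=[]
        for s in np.arange(-.006,.0101,.001):
          for dx in np.arange(-.006,.0061,.001):
            P=[m+e*(s+w)+n*(dx+.008*np.cos(t))+[0,0,.008*np.sin(t)] for w in(-.006,.006) for t in th]
            q=np.array([proj(cam,p) for p in P]);q=((q-np.array(ctr)+20+.5)*8).astype(np.int32)
            M=np.zeros((320,320),np.uint8);cv2.fillConvexPoly(M,cv2.convexHull(q),1);M=M>0
            best.append(((M&B).sum()/(M|B).sum(),round(s,4),round(dx,4)))
        best.sort(reverse=True);print(cam,T,B.sum()/64,ct[i]/8+np.array(ctr)-20,[tuple(map(float,b)) for b in best[:3]])
E
```

```text
223
top 150 84.9375 [338.07105408 179.87398823] [(0.7750216325353332, 0.001, 0.0), (0.7730220492866408, 0.001, 0.001), (0.772439585730725, 0.001, 0.002)]
top 170 69.21875 [338.05437359 179.63510158] [(0.6448747815958067, 0.001, 0.001), (0.6446449359720605, 0.001, 0.0), (0.6433343014812664, 0.001, 0.002)]
top 190 51.8125 [338.06728739 179.38268999] [(0.48324103759836784, 0.002, 0.003), (0.4829595106321002, 0.002, 0.002), (0.4828891801368866, 0.001, 0.001)]
248
side 150 56.828125 [363.2505499  191.55725873] [(0.5730283911671924, 0.01, 0.003), (0.5719458438287154, 0.009, 0.004), (0.571136613739978, 0.01, 0.004)]
side 170 43.421875 [363.30406621 191.36739834] [(0.43867403314917125, 0.01, 0.002), (0.43867403314917125, 0.009, 0.005), (0.43860479797979796, 0.01, 0.003)]
side 190 32.09375 [363.44425511 191.17319864] [(0.32510288065843623, 0.01, 0.006), (0.32423046566692976, 0.01, 0.002), (0.32423046566692976, 0.009, 0.005)]
```

```bash
python3 -m handwheel '[{"angular":[0,0,0],"linear":[0.004,0.03,0],"grip":1},{"angular":[0,0,0],"linear":[0.004,0.03,0],"grip":1},{"angular":[0,0,0],"linear":[0,0,0],"grip":1},{"angular":[0,0,0],"linear":[0,0,0],"grip":1},{"angular":[0,0,0],"linear":[0,0,0],"grip":1}]'; python3 - <<'E'
from h import *
a=snap("side","s4");b=snap("top","t4")
cv2.imwrite("pics/c4.png",np.hstack([cv2.resize(a[160:280,310:410],None,fx=4,fy=4,interpolation=2),cv2.resize(b[140:260,290:390],None,fx=4,fy=4,interpolation=2)])[:,:,::-1])
E
```

```text
time_s: 10.18
tcp_pos: [0.6317, -0.0012, 0.2337]
tool_rot: [2.365, 2.068, 0.002]
wrist_force: [-0.4, -0.7, 5.8]
grip_width: 0.0129
```

View pics/c4.png

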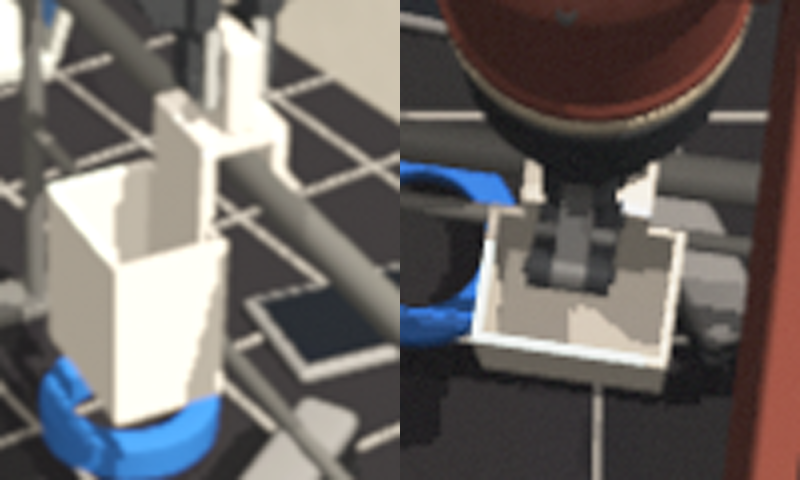

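The caddy is hooked squarely. The front rim corners are at (472,342) and (668,366) in the top crop, and at (49,188) and (118,268) in the side crop. I'll compare these with the tape in each camera.

```bash
python3 - <<'E'
from h import *
e=np.array([.132,.991]);m=np.array([.631,.0001])
f=lambda u,v:(290+(u-400)/4-.4,140+v/4-.4);g=lambda u,v:(310+u/4-.4,160+v/4-.4)
for cam,h,cs in(("top",f,[(472,342),(668,366)]),("side",g,[(49,188),(118,268)])):
    L,R=[atz(cam,h(*c),.186) for c in cs];print(cam,L,R,np.linalg.norm(L-R),((L+R)[:2]/2-m)@e)
L,R=[tri(g(*a),f(*b)) for a,b in(((49,188),(472,342)),((118,268),(668,366)))];print(L,R,((L[0]+R[0])[:2]/2-m)@e)
print("mark tri",tri((363.3,191.4),(338.06,179.8)))
E
```

```text
top [0.57131345 0.043755   0.186     ] [ 0.56306866 -0.02592104  0.186     ] 0.07016215142361819 0.00031484477085717485
side [0.5733887  0.04045842 0.186     ] [ 0.56523831 -0.02542829  0.186     ] 0.06638891001493218 -0.0007942876635623117
(array([0.5730267 , 0.04307631, 0.184462  ]), [np.float64(0.0016832744549537995), np.float64(0.0016832744549539409)]) (array([ 0.56367747, -0.02629404,  0.18696427]), [np.float64(0.0008261762632818986), np.float64(0.0008261762632817524)]) -5.300829013328837e-05
mark tri (array([6.30243901e-01, 4.19273768e-04, 2.17617589e-01]), [np.float64(0.0002819521121087506), np.float64(0.00028195211210874235)])
```

```bash
python3 -m handwheel '[{"angular":[0,0,0],"linear":[0.001,0.01,0.005],"grip":1},{"angular":[0,0,0],"linear":[0,0,0],"grip":1},{"angular":[0,0,0],"linear":[0,0,0],"grip":1}]' 20; python3 -m handwheel '[{"angular":[0,0,0],"linear":[0,0,0],"grip":0.85},{"angular":[0,0,0],"linear":[0,0,0],"grip":0.8},{"angular":[0,0,0],"linear":[0,0,0],"grip":0.7},{"angular":[0,0,0],"linear":[0,0,0],"grip":0.5},{"angular":[0,0,0],"linear":[0,0,0],"grip":0.4},{"angular":[0,0,0],"linear":[0,0,0],"grip":0.3},{"angular":[0,0,0],"linear":[0,0,0],"grip":0.3}]'
```

```text
time_s: 10.65
tcp_pos: [0.6314, 0.0004, 0.2338]
tool_rot: [-2.364, -2.067, -0.001]
wrist_force: [-0.2, 2.1, 2.2]
grip_width: 0.0133
time_s: 11.52
tcp_pos: [0.6316, -0.001, 0.2342]
tool_rot: [2.366, 2.067, 0.0]
wrist_force: [0.6, 0.1, -0.4]
grip_width: 0.0599
```

```bash
python3 -m handwheel '[{"angular":[0,0,0],"linear":[0,0,0.05],"grip":0.3},{"angular":[0,0,0],"linear":[0,0,0.15],"grip":0.3},{"angular":[0,0,0],"linear":[0,0,0.25],"grip":0.3},{"angular":[0,0,0],"linear":[0,0,0.2],"grip":0.3},{"angular":[0,0,0],"linear":[-0.2,-0.25,0],"grip":0.3},{"angular":[0,0,0],"linear":[-0.2,-0.25,0],"grip":0.3},{"angular":[0,0,0],"linear":[-0.2,-0.25,0],"grip":0.3},{"angular":[0,0,0],"linear":[0,-0.3,0],"grip":0.3},{"angular":[0,0,0],"linear":[0,-0.3,0],"grip":0.3},{"angular":[0,0,0],"linear":[0,0,0],"grip":0.3},{"angular":[0,0,0],"linear":[0,0,0],"grip":0.3}]'; python3 - <<'E'
from h import *
a=snap("side","s5");b=snap("top","t5")
print([(c,[(r["score"],r["position"]) for r in place_of("caddy_grip",c)[:1]]) for c in("side","top")])
cv2.imwrite("pics/c5.png",np.hstack([cv2.resize(a[160:280,310:410],None,fx=4,fy=4,interpolation=2),cv2.resize(b[140:260,290:390],None,fx=4,fy=4,interpolation=2)])[:,:,::-1])
E
```

```text
time_s: 12.9
tcp_pos: [0.5145, -0.2673, 0.3646]
tool_rot: [-2.366, -2.066, -0.001]
wrist_force: [-0.1, 0.1, 0.4]
grip_width: 0.0597
[('side', [(0.57, [364.5, 178.8])]), ('top', [(0.62, [336.6, 175.7])])]
```

View pics/c5.png

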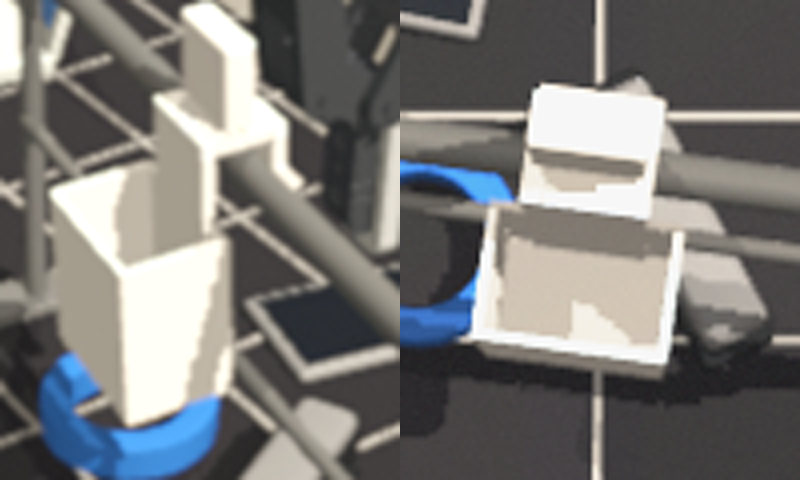

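The caddy hangs freely on the bar, cup towards the robot, with the gripper clear. Last, I compute its offset from the tape.

```bash
python3 - <<'E'
from h import *
e=np.array([.132,.991]);m=np.array([.631,.0001])
f=lambda u,v:(290+(u-400)/4-.4,140+v/4-.4);g=lambda u,v:(310+u/4-.4,160+v/4-.4)
for n,cam,h,cs,z in(("rim","top",f,[(472,340),(668,366)],.186),("rim","side",g,[(51,190),(122,270)],.186),("slab front","top",f,[(520,202),(650,220)],.226),("block top side","side",g,[(182,15),(200,3),(258,40),(240,50)],.266)):
    P=np.array([atz(cam,h(*c),z) for c in cs]);c=P.mean(0)[:2];d=P[0]-P[1];print(n,cam,c,"s",(c-m)@e,"yaw",np.degrees(np.arctan2(-d[0],d[1])))
x=tri((364.5,178.8),(336.6,175.7));print("net",x,(x[0][:2]-m)@e)
E
```

```text
rim top [0.56755007 0.00892144] s 0.0003666595909635854 yaw -7.32909222258689
rim side [0.56954391 0.00558428] s -0.002677286829081783 yaw -6.432048831279273
slab front top [0.61080463 0.00339104] s 0.0005956306877258272 yaw -7.829697270050126
block top side side [ 0.62949238 -0.00155243] s -0.0018365680926014647 yaw 110.11060221708031
net (array([0.63154123, 0.00173357, 0.24046132]), [np.float64(0.0011944418688745048), np.float64(0.001194441868874699)]) 0.0016903121734624792
```

```bash
python3 -c "
from plant import *
print(status.get_obs()['time_s']);print(finish_job())"
```

```text
13.1
the job is handed in; nothing more can be done
None
```

The caddy now hangs on the upper bar, cup towards the robot and centred over the tape to within about 2 mm. The job was handed in at 13.1 s, and `finish_job` reports no verdict.

- **Moves:** I gripped the caddy by its top block and hooked it on about 135 mm to the right of the tape. Contact with the bar showed as about 8 N at the expected height. I then slid it along the bar under light contact, released it and backed the gripper clear. The pot was not touched.
- **Final position:** the top camera puts the caddy about 0.5 mm short of the tape centre, and the network point puts it about 1 mm past.
- **Disagreement:** the side camera reads it 2–3 mm short against the same tape position. That camera's own fit of the tape was poor, 4–10 mm further left than the top camera's, because it only catches a bright sliver of the band. I relied on the top view and on combining both cameras.

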